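# Seat a load-cell blank in the corner pocket of its test fixture

### The arm

A 6-joint arm with a two-finger parallel gripper is mounted at the origin on the work surface. World frame = base frame: x ahead of the robot, y to its left, z up, the work surface at z = 0. Lengths are in m, angles in rad, forces in N, time in s.
With the tool pointing down it reaches from about 0.425 to 0.925 m from the base axis. Payload 12.5 kg.
Tool frame: the origin (TCP) lies at the very end of the fingers, on their centre line; the grasp point (between the pads) lies 19 mm behind it (manip.grip_point_offset is the distance from the TCP to the grasp point, in m); z points along the fingers, y is the line along which they close (so a half turn about z gives the same grasp; the last joint's range is limited). The gripper opens to 85 mm and grips with 20 to 120 N. Pads are 22 mm wide; open, the fingers measure 114 mm over their backs; the gripper's body (76 mm by 85 mm) begins 54 mm behind the grasp point. The pads swing forward as they close: fully open they stand 13 mm farther back than shut.
Start: joints at [1.074, 0.491, 1.559, -0, 1.092, -0.106], TCP at [0.238, 0.578, 0.231] pointing down, gripper open.
Joint ranges: [-3.1, 3.1], [-0.84, 2.19], [0.05, 2.79], [-1.13, 4.28], [0.06, 2.93], [-2.69, 2.69]. Speed limits (rad/s): [2.22, 2.22, 2.79, 3.14, 3.14, 3.14].

### API

Orientations are given as a unit quaternion [x, y, z, w].
In Python, from plant import readout, viewer, manip, finder gives the robot as it stands. The module is installed in compiled form; this text tells all that it offers.
- The arm moves only by the tool send_rows, never from a script. Its argument "series" is a list of rows, each a list of 6 numbers: the shift along the tool's x, y, z in mm, then the turn, a rotation vector about the tool's x, y, z in degrees. A call has exactly 8 rows; each row is the pose to reach, as a shift and turn from the pose commanded when the call began, along the tool's axes at that moment; what a row does not reach only later rows make up. A row lasts 1/8 s, in which the tool goes at most 62.5 mm and 10.7 degrees, less where a joint would pass 70% of its speed; a pose out of reach is approached as far as the arm can. A call with a gripper value outside its range is refused whole. "fingers" is the closure in counts, from 0 (fully open) to 255 (shut), set as the call begins (left out, the last holds). The fingers move at their own pace and stop on an object; "newtons" is the grip in N (left out, the last holds). Time passes only in rows, so rows that repeat a pose let the fingers close, or fill a call up. It gives the time, the measured TCP pose, the force, the opening and the grip force at its end, in the units of the state.
- readout.state(): the state, without advancing time (a new reading comes with each control period).
- viewer.camera(name): name is "scene" or "top"; returns a dict with "pixels" (480x640x3 uint8, red, green, blue), "fx", "fy", "cx", "cy" (pixels), "R" (3x3) and "t" (3): a world point X has camera coordinates R X + t. Camera axes: x right, y down, z forward; pixel columns grow to the right and rows downward; lengths in m; the calibration is good to about 2 mm. A picture is of the moment at which its call begins. There is no depth.
- manip.hand_in(): hands the job in; it is judged then, once.
Trained networks look in the newest picture that a camera, given by its name, has taken for a name from the list of things; names that differ only in an ending like _2 or _b are one class to them, and where a whole thing is asked for, a point or a joint stands for the part that bears it (a point fixed in the world has none). Each returns a list of dicts, best first, with "score" (0 to 1); they miss things now and then, are a little off and sometimes report something else, mostly with a low value. They report only what shows in the picture. A call takes as long as a camera call. They do not tell look-alikes from the thing itself.
- finder.look_for(camera, thing): "centre" ([x, y, z] in m, in world coordinates, good to about 4 mm: the middle of the surface that is visible of it).
- finder.regions_of(camera, thing): "mask" (480x640 bool, what is visible of it).
- finder.mark_of(camera, thing): "centre" ([x, y, z] in m, in world coordinates, good to about 4 mm: a listed point, or the origin of a listed thing).
The state is a dict: "clock": time; "joints": joint angles; "qvel": joint speeds; "joint_efforts": joint torques, N m; "tcp_pos": TCP position; "tool_rot": TCP orientation; "force": force on the tool from outside, world axes, zero at the start; "wrist_torque": the same for the moment, N m; "opening": opening from 0.0 (shut) to 1.0 (fully open); "grip_force": force on a finger pad.
Only numpy, scipy, OpenCV 4.12 (cv2) and the standard library are available. Lean on these libraries where they do the work, as an engineer would, in place of code of your own. Each camera call takes 0.05 s, during which the arm holds its last target. There are 200 camera calls.

### The job

On the dark fixture plate lies a loose aluminium load-cell blank. With your fingertips, push it across the plate until it lies flat along the long rail, and only then move it along the rail, keeping it against the rail all the way, into the corner pocket until it is fully home, touching both the rail and the end stop. Slide it only, never lift or tip it, leave the brass mass, the box of masses and the screwdriver where they are, and finish clear of everything.

Things in the scene. Friction and masses are not known exactly. Their poses are not given: they have to be found in the camera images.
- plate: Fixed dark steel fixture plate on the table, 160 x 300 x 12 mm (its x, y, z), yawed up to 35 degrees. Origin: centre of its underside; z up, top surface at z = 12 mm. Its +x points to the rail, its +y along the rail to the pocket; the sizes below are in this frame, in mm. No walls on its -x and -y sides.
- rail_face (a point): Foot of the long steel rail's inner face, halfway along it, on the plate's top: plate (55, -12.5, 12). The face looks to -x and runs from y = -140 to 115; the rail is 18 thick and 12 high (top at z = 24). Axes as the plate's.
- lip_face (a point): Foot of the pocket lip's inner face: plate (19, 103.5, 12). The lip runs along the rail from y = 92 to 115, 12 thick, 12 high (top at z = 24), with a slanted lead-in wall from about (18, 91) to (7, 73), 10 thick, so the pocket is 36 wide and open to -y. Axes as the plate's.
- pocket (a point): Where the blank's origin is when fully home, long axis along y: plate (39, 85, 12). The end stop closes the pocket 30 mm further: its inner face, looking to -y, is at y = 115, from x = 5 to 73, 18 thick, top at z = 30. Fully home, the blank sticks out of the pocket's lip by 37, so it is pushed from behind. Axes as the plate's.
- blank: Loose aluminium load-cell blank, a bar 32 x 60 x 22 mm (x, y, z; long axis y), small dark screw holes on top, 80 to 160 g, flat on the plate; either end may lead. Origin: centre of its underside, z up. A push of 1 or 2 N slides it. It starts at plate x -45 to -15, y -100 to -40, within 25 degrees of the rail's direction. Lay it along the rail before its centre passes plate y = 20.
- knob_mass: Bystander: small brass test mass with a knob, 26 mm diameter, 34 mm high, standing loose on the plate in the corner across from the pocket (plate x about -60, y 60 to 110 mm). Origin: centre of its underside.
- mass_box: Bystander: open wooden box with steel masses, 75 x 130 mm, 40 mm high in all, loose on the table beyond the end-stop end of the plate. Origin: centre of its underside.
- screwdriver: Bystander: screwdriver lying loose on the table behind the rail, roughly parallel to it, under 35 mm high. Its axis is its x.
Things that resemble listed ones, but are neither listed nor needed, are in the scene too. Of the things like the blank, leave any that is orange or red; of the rest the larger one is meant.

How it is judged:
On the way:
1. the blank lies flat along the rail (gap under about 3 mm, within 5 degrees) and is still well short of the pocket (centre at plate y below 20 mm) (x of blank in the frame of plate above 0.036 m and angle between the y axis of blank and the y axis of plate, either way round below 0.09 rad and y of blank in the frame of plate below 0.02 m), for 0.1 s.
At the end, for the whole second after the job is handed in: The blank lies flat and still in the corner pocket, within 2.5 mm of both the rail and the end stop and within 4 degrees of parallel to the rail (x of blank in the frame of plate between 0.0365 and 0.042 m and y of blank in the frame of plate between 0.0825 and 0.088 m and z of blank in the frame of plate below 0.0145 m and angle between the y axis of blank and the y axis of plate, either way round below 0.07 rad and angle between blank's own z axis and vertical below 0.06 rad and linear speed of blank below 0.01 m/s); the robot touches nothing.
It fails at once if the blank is lifted off the plate (more than 6 mm) (z of blank in the frame of plate above 0.018 m).
It fails at once if the blank is tipped (more than 17 degrees) (angle between blank's own z axis and vertical above 0.3 rad).
It fails at once if the blank is moved along towards the pocket (centre past plate y = 25 mm) while more than 5 mm off the rail (y of blank in the frame of plate above 0.025 m and x of blank in the frame of plate below 0.034 m).
It fails at once if a bystander is disturbed: the brass mass or the box of masses moved more than 10 mm, or the screwdriver more than 15 mm (distance of any of knob_mass, mass_box from where it was at the start of the episode above 0.01 m or distance of screwdriver from where it was at the start of the episode above 0.015 m).
It also fails if it takes over 51 s, if anything falls off the work surface, if the arm or the gripper's body presses on something with over 40 N, if the wrist force passes 120 N, or if a joint passes its speed limit or range.

## Working session

There is one attempt and no reset: what is moved stays moved. The work goes in short steps, Python scripts to look and compute and a tool call to move; the robot and the scene stay as the last step left them, time stands still between calls to the robot, and variables do not carry over. Pictures are saved under pics/ and viewed, at most 10 in all, crops included, and the job is handed in when it is done.

Besides the shell and the picture viewer there is one more tool, called after "Call:" by a JSON object that holds its "fn" and its "kwargs". send_rows: Moves the arm, as the interface text tells. Its arguments: {"type":"object","properties":{"series":{"type":"array"},"fingers":{"type":"number"},"newtons":{"type":"number"}},"required":["series"]}

```bash
mkdir -p pics; python3 - <<'E'
from plant import readout, viewer, manip, finder
import cv2,numpy as np
for c in ["top","scene"]:
    d=viewer.camera(c); cv2.imwrite(f"pics/{c}0.png",d["pixels"][:,:,::-1])
    print(c,d["fx"],d["cx"],d["cy"],np.round(d["R"],3).tolist(),np.round(d["t"],3))
    for n in ["rail_face","lip_face","pocket","plate"]:
        print(n,[(np.round(r["centre"],3).tolist(),round(r["score"],2)) for r in finder.mark_of(c,n)[:3]])
    for n in ["blank","knob_mass","mass_box","screwdriver"]:
        print(n,[(np.round(r["centre"],3).tolist(),round(r["score"],2)) for r in finder.mark_of(c,n)[:5]])
s=readout.state();print({k:np.round(v,3).tolist() for k,v in s.items()})
E
```

```text
top 515.775296866151 325.85377801283653 239.8242311919586 [[-0.01, -1.0, -0.007], [-0.997, 0.011, -0.079], [0.08, 0.006, -0.997]] [0.051 0.521 1.026]
rail_face [([0.608, 0.022, 0.012], 0.85), ([0.534, 0.112, 0.012], 0.24)]
lip_face [([0.534, 0.114, 0.008], 0.63)]
pocket [([0.557, 0.106, 0.013], 0.68), ([0.61, 0.022, 0.01], 0.21)]
plate [([0.558, 0.012, 0.001], 0.64)]
blank [([0.507, -0.246, -0.002], 0.87), ([0.355, -0.109, -0.002], 0.76), ([0.558, -0.067, 0.013], 0.65), ([0.634, -0.218, -0.004], 0.53)]
knob_mass [([0.463, 0.073, 0.015], 0.48)]
mass_box [([0.438, 0.232, -0.003], 0.57)]
screwdriver [([0.693, 0.037, 0.003], 0.93)]
scene 540.7015544863175 318.5540072121132 243.7859611283452 [[0.887, 0.461, -0.011], [0.254, -0.509, -0.822], [-0.385, 0.727, -0.569]] [-0.488 -0.061  0.993]
rail_face [([0.614, 0.022, 0.01], 0.79)]
lip_face [([0.532, 0.111, 0.015], 0.7)]
pocket [([0.56, 0.098, 0.016], 0.6)]
plate [([0.556, 0.007, -0.006], 0.58)]
blank [([0.63, -0.218, 0.003], 0.85), ([0.507, -0.243, 0.001], 0.84), ([0.352, -0.11, -0.002], 0.81), ([0.561, -0.065, 0.01], 0.67)]
knob_mass [([0.467, 0.077, 0.014], 0.72)]
mass_box [([0.434, 0.233, 0.003], 0.96)]
screwdriver [([0.697, 0.039, 0.0], 0.96), ([0.436, 0.234, -0.0], 0.47)]
{'clock': 0.9, 'joints': [1.074, 0.491, 1.559, 0.0, 1.092, -0.106], 'qvel': [-0.0, -0.0, 0.0, -0.002, -0.0, 0.001], 'joint_efforts': [-0.003, -61.825, -26.185, -0.0, 0.0, -0.0], 'tcp_pos': [0.238, 0.578, 0.231], 'tool_rot': [0.194, 0.981, 0.0, 0.0], 'force': [1.065, 0.133, 0.091], 'wrist_torque': [0.036, 0.02, 0.055], 'grip_force': 0.0, 'opening': 0.997}
```

View pics/top0.png

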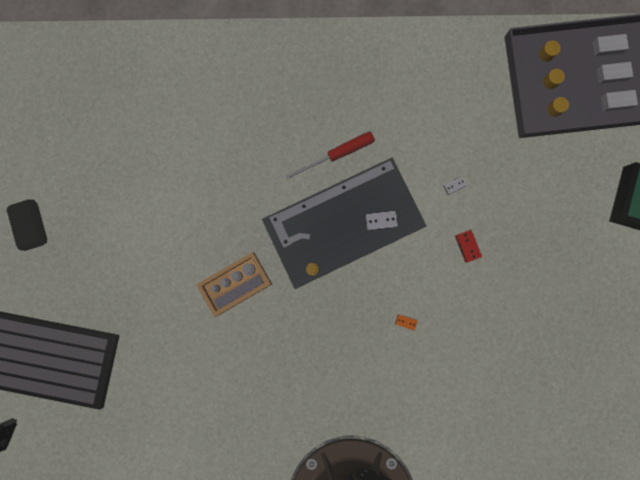

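View pics/scene0.png

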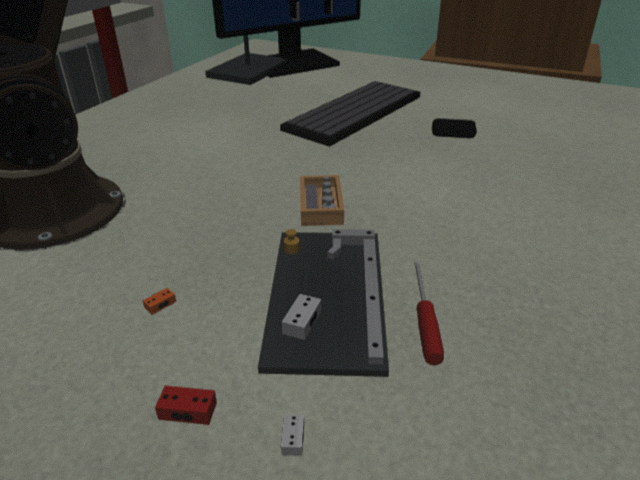

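Candidates (top image): grey bar on plate (381,220), smaller grey bar (455,185), red bar (469,245), orange bar (406,322). By the description I choose the larger grey one on the plate. Rail upper side of plate (265..393, 215..160), pocket at the left corner (285,225), brass mass (312,270).

```bash
cat > h.py <<'E'
from plant import readout, viewer, manip, finder
import cv2,numpy as np
from scipy.optimize import least_squares
def ray(d,uv,z):
    R=np.array(d["R"]);t=np.array(d["t"]);uv=np.atleast_2d(uv)
    v=np.c_[(uv[:,0]-d["cx"])/d["fx"],(uv[:,1]-d["cy"])/d["fy"],np.ones(len(uv))]@R
    C=-R.T@t
    return (C+v*((z-C[2])/v[:,2])[:,None])[:,:2]
def rectfit(d,mask,z):   # min-area rectangle in the plane z: centre, long-axis angle, sizes
    c=max(cv2.findContours(mask.astype(np.uint8),0,cv2.CHAIN_APPROX_NONE)[0],key=cv2.contourArea)[:,0,:]
    P=ray(d,c.astype(float),z)
    (cx,cy),(w,h),a=cv2.minAreaRect((P*1000).astype(np.float32))
    if w<h:a+=90
    return np.array([cx,cy]),a%180,sorted((w,h))
def near(d,thing,uv,cam="top"):
    for r in finder.regions_of(cam,thing):
        ys,xs=np.nonzero(r["mask"])
        if np.hypot(xs.mean()-uv[0],ys.mean()-uv[1])<40: return r["mask"]
def inplate(p,o,yaw):
    c,s=np.cos(yaw),np.sin(yaw);q=np.asarray(p)-o
    return np.array([[c,s],[-s,c]])@q
E
python3 - <<'E'
from h import *
d=viewer.camera("top");im=d["pixels"]
cv2.imwrite("pics/crop.png",cv2.resize(im[130:310,240:480,::-1],None,fx=3,fy=3,interpolation=cv2.INTER_CUBIC))
print("plate",[ (rectfit(d,r["mask"],.012),r["score"]) for r in finder.regions_of("top","plate")])
for r in finder.regions_of("top","blank"): print("blank",rectfit(d,r["mask"],.034),r["score"])
hull=np.array([[263,217],[393,158],[426,226],[296,288]],float)
print(ray(d,hull,.012))
E
```

```text
plate [((array([558.425354  ,   9.28231812]), 114.93317031860352, [162.4696502685547, 302.321044921875]), 0.83)]
blank (array([ 505.64547729, -237.52642822]), 19.9726505279541, [36.54011917114258, 59.0736198425293]) 0.92
blank (array([558.81939697, -64.56129456]), 95.75425338745117, [33.23310852050781, 61.132301330566406]) 0.82
blank (array([ 629.0791626 , -214.17771912]), 115.98989295959473, [22.602651596069336, 42.84905242919922]) 0.57
blank (array([434.73944092, 230.60818481]), 119.4852523803711, [77.48632049560547, 133.02801513671875]) 0.2
[[ 0.57043814  0.17465797]
 [ 0.69052541 -0.09490491]
 [ 0.5482092  -0.15955561]
 [ 0.42438582  0.1075673 ]]
```

View pics/crop.png

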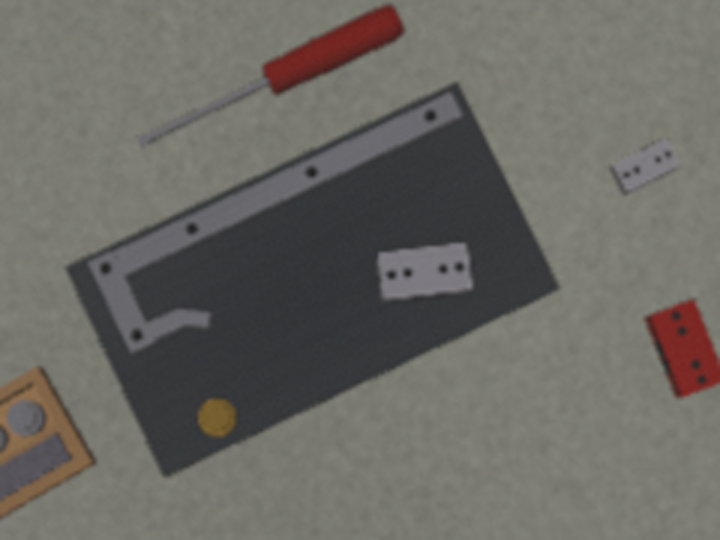

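Crop: the blank at crop (425,270) is the larger grey bar with four holes on the plate; rail, pocket and lip are as described. Plate centre (558.4, 9.3) mm, yaw 24.9°, rail_face agrees within 4 mm; blank at plate (-31,-67), -19°.

Call:
{"fn": "send_rows", "kwargs": {"series": [[-42, -42, 0, 0, 0, -8], [-85, -85, 0, 0, 0, -16], [-128, -127, 0, 0, 0, -24], [-171, -170, 0, 0, 0, -32], [-213, -212, 0, 0, 0, -40], [-256, -255, 0, 0, 0, -47.3], [-299, -297, 0, 0, 0, -47.3], [-341, -340, 0, 0, 0, -47.3]], "fingers": 185, "newtons": 20}}

```text
clock: 2.05
tcp_pos: [0.4245, 0.1318, 0.2316]
tool_rot: [-0.216, 0.976, 0.0, 0.0]
force: [0.6, 1.0, -0.1]
opening: 0.276
grip_force: 0.0
```

```bash
cat >> h.py <<'E'
O=np.array([558.4,9.3]);YAW=np.radians(24.93)
from scipy.spatial.transform import Rotation as Ro
def where():   # TCP in plate frame, mm, and tool y yaw vs plate y, deg
    s=readout.state();p=np.array(s["tcp_pos"])*1000;M=Ro.from_quat(s["tool_rot"]).as_matrix()
    a=np.degrees(np.arctan2(M[1,1],M[0,1]))-114.93
    print("t",round(s["clock"],2),"plate xy",inplate(p[:2],O,YAW).round(1),"z",p[2].round(1),"yaw err",round(a,2),"tilt",M[:,2].round(3),"F",np.round(s["force"],1),"open",s["opening"])
    return p,M
def blank(uv=(381,220)):
    d=viewer.camera("top");m=near(d,"blank",uv);c,a,sz=rectfit(d,m,.034)
    print("blank plate xy",inplate(c,O,YAW).round(1),"ang",round(a-114.93,1),np.round(sz,1));return d
E
python3 - <<'E'
from h import *
p,M=where()
t=O+np.array([[np.cos(YAW),-np.sin(YAW)],[np.sin(YAW),np.cos(YAW)]])@[-78,-71]
print(M.T@(np.r_[t,80]-p))
E
```

```text
t 2.05 plate xy [-69.8 167.5] z 231.6 yaw err -0.01 tilt [ 0.001  0.    -1.   ] F [ 0.6  1.  -0.1] open 0.2755499166749943
[   8.27969687 -238.5111462   151.64654468]
```

Call:
{"fn": "send_rows", "kwargs": {"series": [[8, -50, 0, 0, 0, 0], [8, -100, 0, 0, 0, 0], [8, -150, 20, 0, 0, 0], [8, -200, 60, 0, 0, 0], [8, -238, 100, 0, 0, 0], [8, -238, 150, 0, 0, 0], [8, -238, 180, 0, 0, 0], [8, -238, 180, 0, 0, 0]]}}

```text
clock: 3.05
tcp_pos: [0.516, -0.0854, 0.0497]
tool_rot: [-0.216, 0.976, 0.001, -0.002]
force: [0.6, -0.3, 0.4]
opening: 0.277
grip_force: 0.0
```

```bash
python3 - <<'E'
from h import *
p,M=where()
d=blank();cv2.imwrite("pics/a.png",cv2.resize(d["pixels"][130:310,280:480,::-1],None,fx=3,fy=3))
d=viewer.camera("scene");cv2.imwrite("pics/b.png",cv2.resize(d["pixels"][180:400,180:440,::-1],None,fx=2.7,fy=2.7))
E
```

```text
t 3.05 plate xy [-78.4 -68.1] z 49.7 yaw err -0.03 tilt [-0.004  0.001 -1.   ] F [ 0.6 -0.3  0.4] open 0.2769979878242843Traceback (most recent call last):
  File "<stdin>", line 3, in <module>
  File "h.py", line 30, in blank
    d=viewer.camera("top");m=near(d,"blank",uv);c,a,sz=rectfit(d,m,.034)
                                                       ~~~~~~~^^^^^^^^^^
  File "h.py", line 10, in rectfit
    c=max(cv2.findContours(mask.astype(np.uint8),0,cv2.CHAIN_APPROX_NONE)[0],key=cv2.contourArea)[:,0,:]
                           ^^^^^^^^^^^
AttributeError: 'NoneType' object has no attribute 'astype'
```

Call:
{"fn": "send_rows", "kwargs": {"series": [[0, -2, 8, 0, 0, 0], [0, -2, 16, 0, 0, 0], [0, -2, 24, 0, 0, 0], [0, -2, 30, 0, 0, 0], [0, -2, 34, 0, 0, 0], [0, -2, 34, 0, 0, 0], [0, -2, 34, 0, 0, 0], [0, -2, 34, 0, 0, 0]]}}

```text
clock: 4.15
tcp_pos: [0.5178, -0.0874, 0.0175]
tool_rot: [-0.216, 0.976, -0.0, 0.0]
force: [-0.2, -0.3, 0.5]
opening: 0.273
grip_force: 0.0
```

```bash
python3 - <<'E'
from h import *
p,M=where()
d=viewer.camera("scene");cv2.imwrite("pics/b.png",cv2.resize(d["pixels"][180:400,180:440,::-1],None,fx=2.7,fy=2.7))
E
```

```text
t 4.15 plate xy [-77.6 -70.6] z 17.5 yaw err -0.02 tilt [ 0. -0. -1.] F [-0.2 -0.3  0.5] open 0.2731185255792733
```

View pics/b.png

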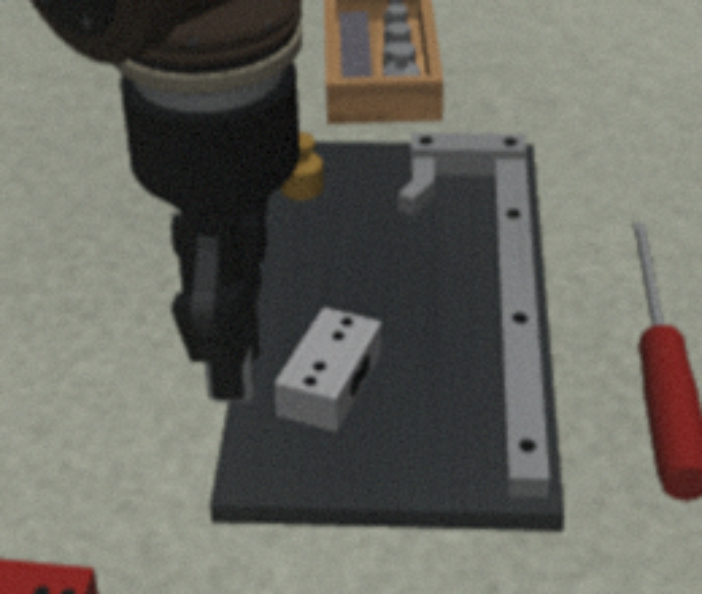

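Fingers are at plate edge left of the blank (crop (230,390)), blank's near corner at (280,410); brass mass clear. Now push toward the rail.

Call:
{"fn": "send_rows", "kwargs": {"series": [[-7, 0, 2, 0, 0, 0], [-14, 0, 2, 0, 0, 0], [-20, 0, 2, 0, 0, 0], [-26, 0, 2, 0, 0, 0], [-32, 0, 2, 0, 0, 0], [-38, 0, 2, 0, 0, 0], [-44, 0, 2, 0, 0, 0], [-50, 0, 2, 0, 0, 0]]}}

```text
clock: 5.2
tcp_pos: [0.5634, -0.0662, 0.0153]
tool_rot: [-0.216, 0.976, 0.0, 0.0]
force: [0.0, -0.9, -0.2]
opening: 0.274
grip_force: 0.2
```

```bash
python3 - <<'E'
from h import *
p,M=where()
d=viewer.camera("scene");cv2.imwrite("pics/c.png",cv2.resize(d["pixels"][180:400,180:440,::-1],None,fx=2.7,fy=2.7))
E
```

```text
t 5.2 plate xy [-27.3 -70.5] z 15.3 yaw err -0.02 tilt [-0.  0. -1.] F [ 0.  -0.9 -0.2] open 0.27382257659501813
```

View pics/c.png

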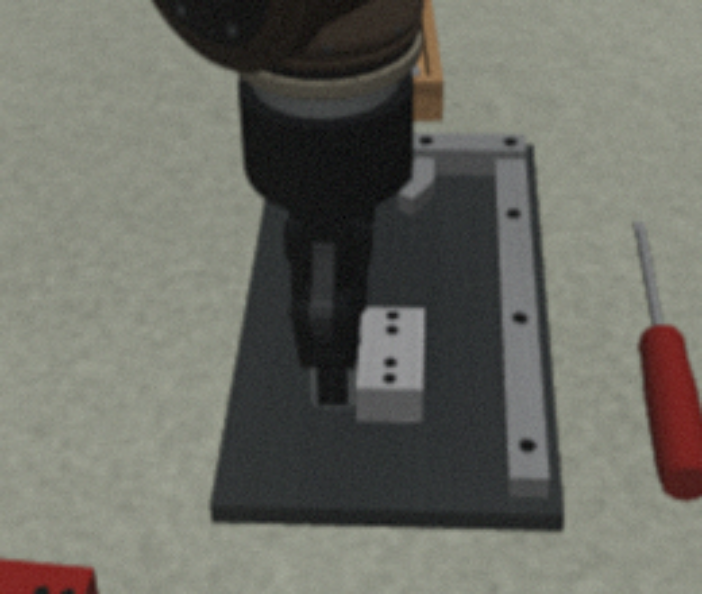

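The blank (crop (390,360)) has turned parallel to the rail, flush against the fingers. Continue.

Call:
{"fn": "send_rows", "kwargs": {"series": [[-6, 0, 0, 0, 0, 0], [-12, 0, 0, 0, 0, 0], [-18, 0, 0, 0, 0, 0], [-23, 0, 0, 0, 0, 0], [-28, 0, 0, 0, 0, 0], [-32, 0, 0, 0, 0, 0], [-35, 0, 0, 0, 0, 0], [-37, 0, 0, 0, 0, 0]]}}

```text
clock: 6.25
tcp_pos: [0.5967, -0.0507, 0.0153]
tool_rot: [-0.216, 0.976, 0.0, 0.0]
force: [-0.7, 0.1, 1.0]
opening: 0.275
grip_force: 0.4
```

Call:
{"fn": "send_rows", "kwargs": {"series": [[-0.3, 0, 0, 0, 0, 0], [-0.6, 0, 0, 0, 0, 0], [-0.9, 0, 0, 0, 0, 0], [-1.2, 0, 0, 0, 0, 0], [-1.5, 0, 0, 0, 0, 0], [-1.8, 0, 0, 0, 0, 0], [-2, 0, 0, 0, 0, 0], [-2, 0, 0, 0, 0, 0]]}}

```text
clock: 7.25
tcp_pos: [0.5984, -0.0499, 0.0153]
tool_rot: [-0.216, 0.976, 0.0, 0.0]
force: [-0.1, -0.5, -0.5]
opening: 0.271
grip_force: 0.1
```

```bash
python3 - <<'E'
from h import *
p,M=where()
d=viewer.camera("scene");cv2.imwrite("pics/d.png",cv2.resize(d["pixels"][260:380,260:400,::-1],None,fx=5,fy=5,interpolation=2))
E
```

```text
t 7.25 plate xy [ 11.4 -70.6] z 15.3 yaw err -0.02 tilt [ 0.  0. -1.] F [-0.1 -0.5 -0.5] open 0.27080655374615176
```

View pics/d.png

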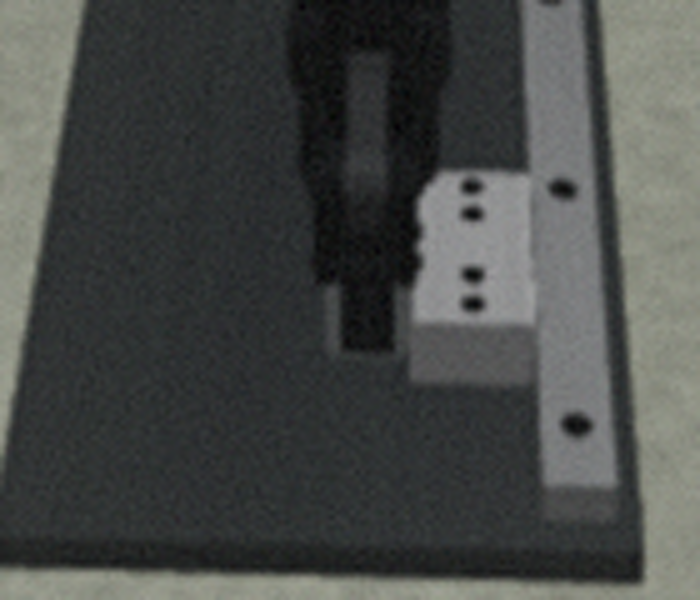

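Blank (crop (470,250)) is parallel and almost touching the rail. Press on gently until force is felt.

Call:
{"fn": "send_rows", "kwargs": {"series": [[-0.2, 0, 0, 0, 0, 0], [-0.4, 0, 0, 0, 0, 0], [-0.6, 0, 0, 0, 0, 0], [-0.8, 0, 0, 0, 0, 0], [-1, 0, 0, 0, 0, 0], [-1.2, 0, 0, 0, 0, 0], [-1.2, 0, 0, 0, 0, 0], [-1.2, 0, 0, 0, 0, 0]]}}

```text
clock: 8.3
tcp_pos: [0.5989, -0.0496, 0.0153]
tool_rot: [-0.216, 0.976, 0.0, -0.001]
force: [-4.5, -4.0, 2.1]
opening: 0.273
grip_force: 3.0
```

Contact at 6 N with TCP x = 12.0, exactly as expected for a blank flat on the rail. Retreat, go behind the blank with fingers shut.

Call:
{"fn": "send_rows", "kwargs": {"series": [[3, 0, 0, 0, 0, 0], [12, 0, 0, 0, 0, 0], [14, 0, -25, 0, 0, 0], [14, -10, -50, 0, 0, 0], [0, -35, -50, 0, 0, 0], [-15, -57, -50, 0, 0, 0], [-24, -57, -50, 0, 0, 0], [-24, -57, -50, 0, 0, 0]]}}

```text
clock: 9.3
tcp_pos: [0.6448, -0.0903, 0.0649]
tool_rot: [-0.216, 0.976, 0.0, -0.0]
force: [-0.8, 0.8, -0.3]
opening: 0.275
grip_force: 0.0
```

Call:
{"fn": "send_rows", "kwargs": {"series": [[0, 0, 0, 0, 0, 0], [0, 0, 0, 0, 0, 0], [0, 0, 10, 0, 0, 0], [0, 0, 20, 0, 0, 0], [0, 0, 30, 0, 0, 0], [0, 0, 40, 0, 0, 0], [0, 0, 48, 0, 0, 0], [0, 0, 48, 0, 0, 0]], "fingers": 255}}

```text
clock: 10.3
tcp_pos: [0.6449, -0.0909, 0.0165]
tool_rot: [-0.216, 0.976, 0.0, -0.001]
force: [0.2, -0.2, 0.1]
opening: -0.004
grip_force: 0.0
```

```bash
python3 - <<'E'
from h import *
p,M=where()
d=viewer.camera("scene");cv2.imwrite("pics/e.png",cv2.resize(d["pixels"][220:400,230:430,::-1],None,fx=3.3,fy=3.3,interpolation=2))
d=viewer.camera("top")
for r in finder.regions_of("top","blank"):
    c,a,sz=rectfit(d,r["mask"],.034);print(inplate(c,O,YAW).round(1),a-114.93,np.round(sz))
E
```

```text
t 10.3 plate xy [  36.2 -127.4] z 16.5 yaw err -0.02 tilt [-0.001  0.    -1.   ] F [ 0.2 -0.2  0.1] open -0.004115595452778316
[ 43.3 -43.9] 52.230530090332024 [26. 43.]
```

View pics/e.png

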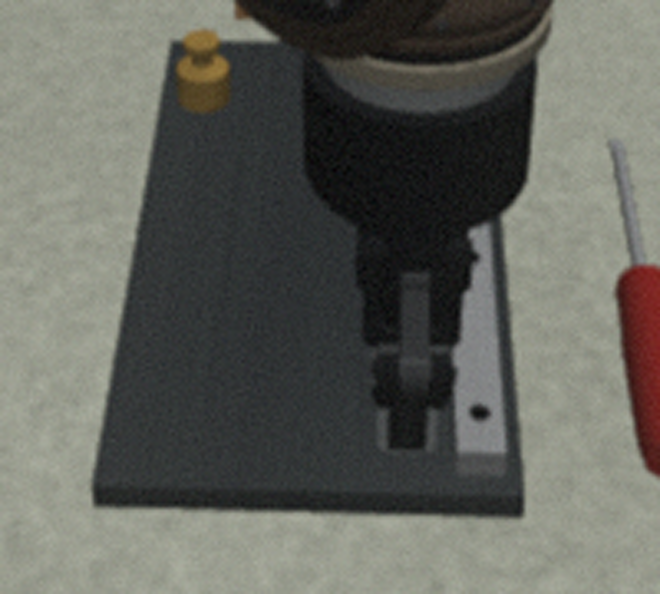

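Shut fingers stand behind the blank between it and the near plate edge, clear of the rail (crop (405,440)); the blank is hidden. Push along the rail with a slight rail-ward bias.

Call:
{"fn": "send_rows", "kwargs": {"series": [[0, 4, 1, 0, 0, 0], [0, 8, 1, 0, 0, 0], [0, 12, 1, 0, 0, 0], [0, 15, 1, 0, 0, 0], [-0.2, 19, 1, 0, 0, 0], [-0.4, 23, 1, 0, 0, 0], [-0.6, 27, 1, 0, 0, 0], [-0.8, 31, 1, 0, 0, 0]]}}

```text
clock: 11.45
tcp_pos: [0.6328, -0.0623, 0.0163]
tool_rot: [-0.216, 0.976, 0.0, 0.0]
force: [-0.4, -1.3, 0.1]
opening: 0.001
grip_force: 0.4
```

Call:
{"fn": "send_rows", "kwargs": {"series": [[-0.1, 4, 0, 0, 0, 0], [-0.2, 8, 0, 0, 0, 0], [-0.3, 12, 0, 0, 0, 0], [-0.4, 16, 0, 0, 0, 0], [-0.5, 20, 0, 0, 0, 0], [-0.6, 24, 0, 0, 0, 0], [-0.7, 28, 0, 0, 0, 0], [-0.8, 32, 0, 0, 0, 0]]}}

```text
clock: 12.45
tcp_pos: [0.6201, -0.0329, 0.0163]
tool_rot: [-0.216, 0.976, 0.0, 0.0]
force: [0.3, -1.3, -0.1]
opening: -0.001
grip_force: 0.4
```

```bash
python3 - <<'E'
from h import *
p,M=where()
d=viewer.camera("scene");cv2.imwrite("pics/f.png",cv2.resize(d["pixels"][210:350,260:400,::-1],None,fx=4.2,fy=4.2,interpolation=2))
d=viewer.camera("top")
for c in ("scene","top"): print([(inplate(np.array(r["centre"][:2])*1000,O,YAW).round(1),round(r["score"],2)) for r in finder.mark_of(c,"blank")])
E
```

```text
t 12.45 plate xy [ 38.1 -64.3] z 16.3 yaw err -0.02 tilt [ 0.  0. -1.] F [ 0.3 -1.3 -0.1] open -0.001156760600220129
[(array([-154.5, -205.5]), 0.96), (array([-237.1,  -25.6]), 0.66), (array([ 39.8, -20. ]), 0.47)]
[(array([-156.2, -210.7]), 0.95), (array([ -29. , -238.1]), 0.68)]
```

View pics/f.png

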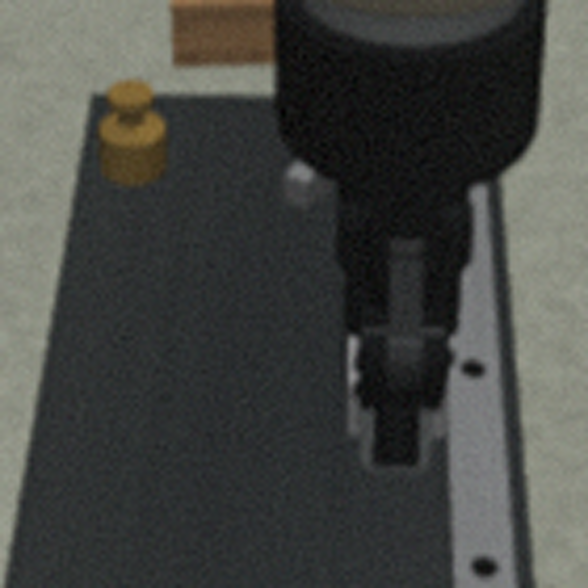

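The blank's left edge shows left of the fingers (352,390), straight, right side hidden at the rail; network puts it at plate (39.8,-20), as expected. Brass mass untouched. Continue.

Call:
{"fn": "send_rows", "kwargs": {"series": [[-0.1, 4, 0, 0, 0, 0], [-0.2, 8, 0, 0, 0, 0], [-0.3, 12, 0, 0, 0, 0], [-0.4, 16, 0, 0, 0, 0], [-0.5, 20, 0, 0, 0, 0], [-0.6, 24, 0, 0, 0, 0], [-0.7, 28, 0, 0, 0, 0], [-0.8, 32, 0, 0, 0, 0]]}}

```text
clock: 13.65
tcp_pos: [0.6073, -0.0035, 0.0163]
tool_rot: [-0.216, 0.976, 0.0, 0.0]
force: [0.5, -0.4, 0.0]
opening: -0.004
grip_force: 0.3
```

```bash
python3 - <<'E'
from h import *
p,M=where()
d=viewer.camera("scene");cv2.imwrite("pics/g.png",cv2.resize(d["pixels"][210:350,260:400,::-1],None,fx=4.2,fy=4.2,interpolation=2))
print([(inplate(np.array(r["centre"][:2])*1000,O,YAW).round(1),round(r["score"],2)) for r in finder.mark_of("scene","blank")])
E
```

```text
t 13.65 plate xy [ 38.9 -32.3] z 16.3 yaw err -0.02 tilt [ 0.  0. -1.] F [ 0.5 -0.4  0. ] open -0.003872763857781436
[(array([ -29.7, -237.1]), 0.88), (array([-155.4, -210.7]), 0.67), (array([-237.4,  -24.5]), 0.65), (array([41.9, 14. ]), 0.53)]
```

View pics/g.png

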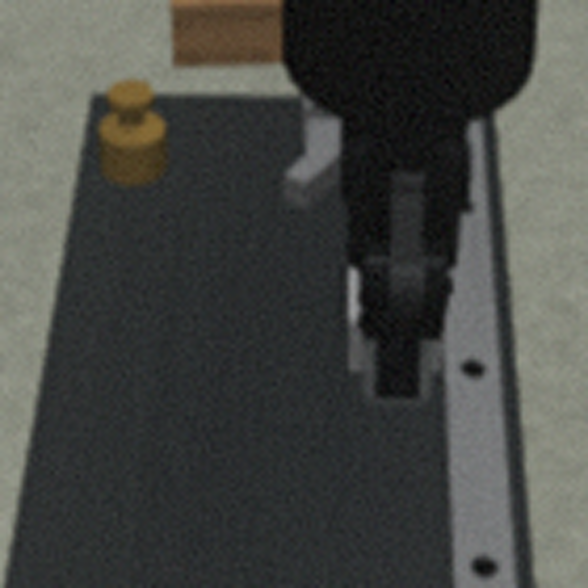

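Blank still against the rail (left edge at (353,320), parallel). Keep going.

Call:
{"fn": "send_rows", "kwargs": {"series": [[0, 4, 0, 0, 0, 0], [0, 8, 0, 0, 0, 0], [0, 12, 0, 0, 0, 0], [-0.1, 16, 0, 0, 0, 0], [-0.1, 20, 0, 0, 0, 0], [-0.2, 24, 0, 0, 0, 0], [-0.2, 28, 0, 0, 0, 0], [-0.3, 32, 0, 0, 0, 0]]}}

```text
clock: 14.75
tcp_pos: [0.594, 0.0256, 0.0163]
tool_rot: [-0.216, 0.976, 0.0, -0.0]
force: [-1.1, -1.0, 0.8]
opening: -0.002
grip_force: 0.4
```

Call:
{"fn": "send_rows", "kwargs": {"series": [[0, 4, 0, 0, 0, 0], [0, 8, 0, 0, 0, 0], [0, 12, 0, 0, 0, 0], [0, 16, 0, 0, 0, 0], [0, 20, 0, 0, 0, 0], [0, 24, 0, 0, 0, 0], [0, 28, 0, 0, 0, 0], [0, 32, 0, 0, 0, 0]]}}

```text
clock: 15.75
tcp_pos: [0.5806, 0.0546, 0.0163]
tool_rot: [-0.216, 0.976, 0.0, 0.0]
force: [-0.6, -0.2, -0.5]
opening: -0.001
grip_force: 0.2
```

Call:
{"fn": "send_rows", "kwargs": {"series": [[0, 1, 0, 0, 0, 0], [0, 2, 0, 0, 0, 0], [0, 3, 0, 0, 0, 0], [0, 4, 0, 0, 0, 0], [0, 5, 0, 0, 0, 0], [0, 5.5, 0, 0, 0, 0], [0, 6, 0, 0, 0, 0], [0, 6, 0, 0, 0, 0]]}}

```text
clock: 16.75
tcp_pos: [0.5782, 0.0599, 0.0163]
tool_rot: [-0.216, 0.976, 0.0, 0.0]
force: [-0.2, -0.4, 0.3]
opening: 0.001
grip_force: 0.0
```

```bash
python3 - <<'E'
from h import *
where()
E
```

```text
t 16.75 plate xy [39.3 37.5] z 16.3 yaw err -0.02 tilt [ 0.  0. -1.] F [-0.2 -0.4  0.3] open 0.0014844410369086868
```

Expected home at TCP y ≈ 40.5; creep until force shows.

Call:
{"fn": "send_rows", "kwargs": {"series": [[0, 0.4, 0, 0, 0, 0], [0, 0.8, 0, 0, 0, 0], [0, 1.2, 0, 0, 0, 0], [0, 1.6, 0, 0, 0, 0], [0, 1.9, 0, 0, 0, 0], [0, 2.2, 0, 0, 0, 0], [0, 2.4, 0, 0, 0, 0], [0, 2.4, 0, 0, 0, 0]]}}

```text
clock: 17.75
tcp_pos: [0.5772, 0.062, 0.0163]
tool_rot: [-0.216, 0.976, 0.0, -0.0]
force: [0.4, -0.6, 0.7]
opening: 0.002
grip_force: 0.1
```

Call:
{"fn": "send_rows", "kwargs": {"series": [[0, 0.2, 0, 0, 0, 0], [0, 0.4, 0, 0, 0, 0], [0, 0.6, 0, 0, 0, 0], [0, 0.8, 0, 0, 0, 0], [0, 0.9, 0, 0, 0, 0], [0, 1, 0, 0, 0, 0], [0, 1, 0, 0, 0, 0], [0, 1, 0, 0, 0, 0]]}}

```text
clock: 18.75
tcp_pos: [0.5768, 0.0629, 0.0163]
tool_rot: [-0.216, 0.976, 0.0, 0.0]
force: [-0.1, 0.0, -0.3]
opening: -0.003
grip_force: 0.2
```

Call:
{"fn": "send_rows", "kwargs": {"series": [[0, 0.2, 0, 0, 0, 0], [0, 0.4, 0, 0, 0, 0], [0, 0.6, 0, 0, 0, 0], [0, 0.8, 0, 0, 0, 0], [0, 1, 0, 0, 0, 0], [0, 1.2, 0, 0, 0, 0], [0, 1.2, 0, 0, 0, 0], [0, 1.2, 0, 0, 0, 0]]}}

```text
clock: 19.75
tcp_pos: [0.5767, 0.0633, 0.0164]
tool_rot: [-0.216, 0.976, -0.0, 0.0]
force: [1.3, -8.0, 0.3]
opening: -0.002
grip_force: 4.0
```

8 N against the end stop. Retreat straight back, lift, and look.

Call:
{"fn": "send_rows", "kwargs": {"series": [[0, -3, 0, 0, 0, 0], [0, -12, 0, 0, 0, 0], [0, -30, -5, 0, 0, 0], [0, -50, -40, 0, 0, 0], [0, -80, -80, 0, 0, 0], [0, -120, -120, 0, 0, 0], [0, -170, -150, 0, 0, 0], [0, -220, -150, 0, 0, 0]]}}

```text
clock: 20.75
tcp_pos: [0.6705, -0.1383, 0.1699]
tool_rot: [-0.216, 0.976, -0.001, 0.002]
force: [0.6, 0.6, -0.2]
opening: 0.003
grip_force: 0.0
```

```bash
python3 - <<'E'
from h import *
where()
d=viewer.camera("top");im=d["pixels"]
a=cv2.resize(im[150:310,220:420,::-1],None,fx=4,fy=3.7,interpolation=2);cv2.imwrite("pics/i.png",a)
for r in finder.regions_of("top","blank"):
    c,a,sz=rectfit(d,r["mask"],.034);print(inplate(c,O,YAW).round(1),round(a-114.93,1),np.round(sz))
d=viewer.camera("scene")
for c in ("top","scene"):
  for n in ["blank","pocket","knob_mass","mass_box","screwdriver"]: print(c,n,[(np.array(r["centre"]).round(3),inplate(np.array(r["centre"][:2])*1000,O,YAW).round(1)) for r in finder.mark_of(c,n)])
E
```

```text
t 20.75 plate xy [  39.4 -181.1] z 169.9 yaw err -0.03 tilt [ 0.005 -0.001 -1.   ] F [ 0.6  0.6 -0.2] open 0.0032120225189866945
top blank [(array([0.557, 0.102, 0.012]), array([37.5, 84.7]))]
top pocket [(array([0.558, 0.106, 0.014]), array([40.5, 87.3]))]
top knob_mass [(array([0.558, 0.012, 0.002]), array([0.8, 2.5])), (array([0.463, 0.073, 0.016]), array([-59.9,  98.1]))]
top mass_box []
top screwdriver [(array([0.692, 0.039, 0.   ]), array([133.8, -29.9]))]
scene blank [(array([ 0.505, -0.242,  0.001]), array([-154.5, -205.9])), (array([ 0.632, -0.218,  0.001]), array([ -28.9, -236.6])), (array([ 0.353, -0.112, -0.004]), array([-236.8,  -23.1]))]
scene pocket [(array([0.563, 0.1  , 0.014]), array([42.4, 80.6]))]
scene knob_mass [(array([0.466, 0.072, 0.009]), array([-57.9,  95.7]))]
scene mass_box [(array([ 0.435,  0.233, -0.003]), array([-17.4, 254.4]))]
scene screwdriver [(array([ 0.697,  0.04 , -0.001]), array([138.2, -30.6]))]
```

View pics/i.png

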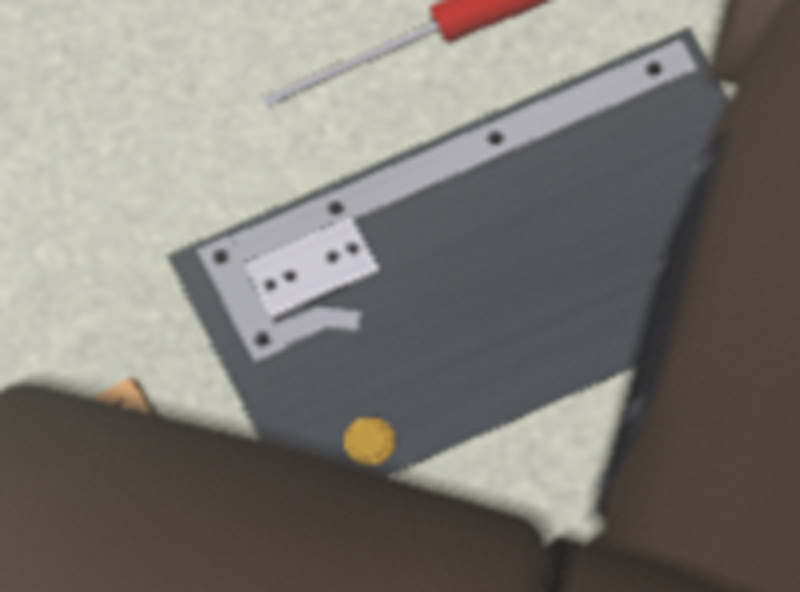

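The blank sits in the pocket against rail and end stop (crop (315,265)); all bystanders in place. One numeric check from the hole centres.

```bash
python3 - <<'E'
from h import *
d=viewer.camera("top");f=lambda L:np.array(L,float)/[4,3.7]+[220,150]-[.4,.4]
for n,L,z in (("rail",[[221,257],[336,208],[496,138],[654,68]],.024),("stop",[[263,340]],.03),("blank",[[270,285],[290,276],[333,257],[352,248]],.034),("corners",[[246,265],[352,217],[379,268],[273,319]],.034)):
    print(n,[inplate(p*1000,O,YAW).round(1).tolist() for p in ray(d,f(L),z)])
where()
E
```

```text
rail [[64.4, 124.1], [63.7, 59.8], [63.6, -30.4], [64.0, -120.2]]
stop [[13.2, 124.0]]
blank [[38.3, 108.0], [38.4, 96.8], [38.5, 72.9], [38.8, 62.1]]
corners [[53.4, 114.2], [54.2, 54.8], [23.1, 54.6], [20.9, 114.5]]
t 21.45 plate xy [  39.3 -177.6] z 166.4 yaw err 0.01 tilt [ 0.  0. -1.] F [-0.1  0.3 -0.9] open -0.000677217538494699
```

```bash
python3 -c "
from plant import manip
print(manip.hand_in())"
```

```text
the job is handed in; nothing more can be done
None
```

The blank is in the corner pocket, at about plate (38.5, 85) and within about 0.5° of the rail by my last camera measurement. The bystanders the camera could see had not moved, the arm is clear, and the job was handed in at about 21.5 s; no verdict came back.

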